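Latch the spindle frame and offer the off-centre rotor arm to the bayonet socket

ROBOT

A 7-joint arm with a two-finger parallel gripper is mounted at the origin on the work surface. World frame = base frame: x ahead of the robot, y to its left, z up, the work surface at z = 0. Lengths are in m, angles in rad, forces in N, time in s.
With the tool pointing down it reaches from about 0.425 to 0.925 m from the base axis. Payload 6.8 kg.
Tool frame: the origin (TCP) lies midway between the tips of the shut fingers; the grasp point (between the pads) lies 19 mm behind it; x points along the fingers, y is the direction in which the jaws open and shut, and the axes are right-handed (so a half turn about x gives the same grasp; the last joint's range is limited). The gripper opens to 88 mm and grips with 3 to 60 N. Pads are 20 mm wide; open, the fingers measure 115 mm over their backs; the gripper's body (75 mm by 178 mm) begins 61 mm behind the grasp point.
Start: joints at [0.999, 0.477, 0.022, 1.555, -0.011, 1.109, -0.083], TCP at [0.302, -0.604, 0.223] pointing down, gripper open.
Joint ranges: [-2.96, 2.96], [-0.34, 2.1], [-1.41, 1.46], [0.24, 2.44], [-1.37, 4.51], [0.17, 1.92], [-2.96, 2.96]. Speed limits (rad/s): [2.39, 2.39, 3.14, 3.14, 3.14, 3.14, 3.14].

INTERFACE

Orientations are given as [roll, pitch, yaw] about the fixed x, y, z axes, in that order (R = Rz(yaw) Ry(pitch) Rx(roll)).
In Python, from plant import state, capture, calibration, close_job, regions_of, tip_of gives the robot as it stands. The module is installed in compiled form; this text tells all that it offers.
- The arm moves only by the tool send_rows, never from a script. Its argument "series" is a list of rows, each a list of 7 numbers: the finger opening in cm, from 0 to 8.78, then the shift along the tool's x, y, z in cm, then the turn, a rotation vector about the tool's x, y, z in rad. In form: [[gripper, x, y, z, ax, ay, az], ...]. A call has 1 to 12 rows; each row shifts and turns the commanded pose from where the row before left it, along the tool's axes as they then stand; what a row does not reach is not made up. A row lasts 1/12 s, in which the tool goes at most 41.7 mm and 7.16 degrees, less where a joint would pass 70% of its speed; a pose out of reach is approached as far as the arm can. A call with a gripper value outside its range is refused whole. The fingers move at their own pace and stop on an object; "force" is the grip in N (left out, the last holds). Time passes only in rows, so rows that do not move let the fingers close. It gives the time, the measured TCP pose, the force and the opening at its end, in the units of the state.
- state(): the state, without advancing time (a new reading comes with each control period).
- capture(name): name is "side" or "top"; returns the picture (420x560x3 uint8, blue, green, red); there is no depth.
- calibration(name): a dict with "fx", "fy", "cx", "cy" (pixels), "extrinsics" (4x4, takes a point from camera to world coordinates). Camera axes: x right, y down, z forward; pixel columns grow to the right and rows downward; lengths in m; the calibration is good to about 2 mm. A picture is of the moment at which its call begins. calibration takes no time and is no camera call.
- close_job(): hands the job in, once; it reports no verdict.
Trained networks look in the newest picture that a camera, given by its name, has taken for a name from the list of things; names that differ only in an ending like _2 or _b are one class to them, and where a whole thing is asked for, a point or a joint stands for the part that bears it (a point fixed in the world has none). Each returns a list of dicts, best first, with "p" (0 to 1); they miss things now and then, are a little off and sometimes report something else, mostly with a low value. They report only what shows in the picture. A call takes as long as a camera call. They do not tell look-alikes from the thing itself.
- regions_of(camera, name): "mask" (420x560 bool, what is visible of it) and "rect" ([left, top, width, height] in pixels, round what is visible of it).
- tip_of(camera, name): "xy" ([column, row] in pixels: a listed point, or the origin of a listed thing).
The state is a dict: "clock": time; "q": joint angles; "qd": joint speeds; "tau": joint torques, N m; "position": TCP position; "tool_rot": TCP orientation; "force": force on the tool from outside, world axes, zero at the start; "moment": the same for the moment, N m; "width": finger opening in m.
Only numpy, scipy, OpenCV 4.12 (cv2) and the standard library are available. Lean on these libraries where they do the work, as an engineer would, in place of code of your own. Each camera call takes 0.05 s, during which the arm holds its last target. There are 200 camera calls.

TASK

First turn the brass turnbutton on the test stand so that it lies squarely across the front rail of the copper frame and secures it. Then lift the off-centre rotor arm by its balance point, the red band, and hold it level, still and clear of the stand, about 20 mm above it, with its brass head centred over the bayonet socket and its tail over the small tail rest. Finish while still holding it there, and leave the other things on the bench alone.

Things in the scene. Friction and masses are not known exactly. Their poses are not given: they have to be found in the camera images.
- stand: Test stand bolted to the bench: dark green base plate 170 (x) x 240 (y) x 14 mm; origin at the centre of its underside on the bench, z up. The brass spindle with the bayonet socket stands at x +25, y +75 mm; the steel tail rest at x +25, y -75 mm; the turnbutton's pivot at x -60, y 0 mm. A flat copper frame lies round the spindle foot (z 14 to 24 mm), its front rail at x -75 to -45, y +12 to +117 mm. Nothing fixed on the stand is higher than 85 mm
- socket_mouth (a point): Centre of the mouth of the brass bayonet socket (outside diameter 52 mm, bore 36 mm, 14 mm deep), level with its rim, 85 mm above the bench; axes as the stand's
- rest_mouth (a point): Centre of the mouth of the tail rest, a small steel cup (outside diameter 32 mm, bore 24 mm, 9 mm deep) on a post, level with its rim, 78 mm above the bench; axes as the stand's
- turnbutton (a joint): Angle of the turnbutton in rad about its upright pivot. 0: it points away from the frame, to the stand's -x. It grows clockwise seen from above to a stop at 1.571, where it points to the stand's +y, squarely across the frame's front rail. Starts between 0 and 0.4. Light friction (about 0.05 N m), no spring, stays where it is left
- turnbutton_pivot (a point): On the turnbutton's pivot axis at the top of its flat bar, 34 mm above the bench. The flat brass bar is 16 mm wide and 8 mm thick (26 to 34 mm above the bench) and reaches 52 mm from the pivot
- turnbutton_fin (a point): Upper part of the brass thumb fin that stands on the turnbutton's bar, 32 mm from the pivot, 56 mm above the bench. The fin is 10 mm thick, 30 mm long along the bar (17 to 47 mm from the pivot), and its top is 66 mm above the bench. The axes turn with the button: -x points from the pivot along the bar, y is across the fin
- gate (a joint): Hinge of the copper frame in rad: 0 is shut flat on the stand (as it starts, held by its weight), grows as its front rail lifts
- rotor_arm: Loose off-centre rotor arm, 0.4 to 0.7 kg, lying on the bench on its head and tail: origin on its underside midway between head and tail, y towards the head, z up
- rotor_balance (a point): Balance point (centre of mass along the arm), the middle of the red band, 20 mm long, on the steel bar of the rotor arm; at the centre of the bar's section, 26 mm above the arm's underside. The bar is 14 mm wide (x) and 16 mm high (18 to 34 mm above the underside), free below; it runs along y. The head's axis is 45 mm from here towards +y (its rim, 24 mm radius, starts 21 mm from here), the tail 105 mm towards -y. Axes as the arm's
- rotor_head (a point): Centre of the underside of the arm's brass head (flange diameter 48 mm, 14 to 38 mm above the underside; bayonet shank below it diameter 32 mm with two small lugs). Axes as the arm's
- rotor_tail (a point): Centre of the underside of the arm's dark steel tail post (diameter 18 mm, 36 mm high), 150 mm from the head's axis. Axes as the arm's
- locking_ring: Bystander: steel locking ring, diameter 68 mm, 14 mm high; origin at the centre of its underside
- bone_spacer: Bystander: bone-coloured tube, diameter 34 mm, 45 mm high, upright; origin at the centre of its underside
- tommy_bar: Bystander: iron tommy bar lying along its x, 156 mm long, 16 mm high; origin under its middle
- oil_can: Bystander: copper oil can, diameter 60 mm, 95 mm high; origin at the centre of its underside
- brass_weight: Bystander: brass weight with a knob, diameter 42 mm, 50 mm high; origin at the centre of its underside
- spanner: Bystander: steel spanner lying along its x, 150 mm long; origin on its underside
Not all that is in view belongs to the job. Of the things like the rotor_arm, leave any that is blue or green; of the rest the smaller one is meant.

How it is judged:
On the way, in this order (a step that is already met when the one before it is completed fails the run):
1. the turnbutton lies across the shut frame while the rotor arm is still where it lay (value of joint turnbutton above 1.35 rad and value of joint gate below 0.1 rad and distance of rotor_balance from where it was at the start of the episode below 0.03 m), for 0.2 s.
2. the rotor arm hangs level in the gripper at its balance point, clear of the bench (height (world z) of each of rotor_head, rotor_tail above 0.03 m and angle between rotor_balance's own z axis and vertical below 0.2 rad and distance between the grasp point and rotor_balance below 0.025 m and contact force between the fingers and rotor_arm above 1 N), for 0.2 s.
At the end, for the whole second after the job is handed in: Turnbutton within 0.22 rad of square across the shut frame; arm held within 25 mm of its balance point, still, level within 0.1 rad, not touching the stand, head underside 6 to 45 mm above the socket rim and within 12 mm of its axis, tail within 18 mm of the tail rest axis (value of joint turnbutton above 1.35 rad and value of joint gate below 0.1 rad and horizontal distance between rotor_head and socket_mouth below 0.012 m and horizontal distance between rotor_tail and rest_mouth below 0.018 m and z of rotor_head in the frame of socket_mouth between 0.006 and 0.045 m and angle between rotor_balance's own z axis and vertical below 0.1 rad and distance between the grasp point and rotor_balance below 0.025 m and contact force between the fingers and rotor_arm above 1 N and contact force between rotor_arm and stand below 0.2 N and linear speed of rotor_arm below 0.02 m/s and angular speed of rotor_arm below 0.1 rad/s); the arm keeps its last pose, push and grip.
It fails at once if a bystander is moved more than 30 mm (distance of any of locking_ring, bone_spacer, tommy_bar, oil_can, brass_weight, spanner from where it was at the start of the episode above 0.03 m).
It also fails if it takes over 53 s, if anything falls off the work surface, if the arm or the gripper's body presses on something with over 40 N, if the wrist force passes 120 N, or if a joint passes its speed limit or range.

## Working session

There is one attempt and no reset: what is moved stays moved. The work goes in short steps, Python scripts to look and compute and a tool call to move; the robot and the scene stay as the last step left them, time stands still between calls to the robot, and variables do not carry over. Pictures are saved under pics/ and viewed, about 8 in all and at most 12, crops included, and the job is handed in when it is done.

Besides the shell and the picture viewer there is one more tool, called after ">>>" as a command line: name --pt "numbers of a row" for each row, then --argument value for the rest. send_rows: Moves the arm, as the interface text tells. Its arguments: {"type":"object","properties":{"series":{"type":"array","items":{"type":"array","items":{"type":"number"}}},"force":{"type":"number"}},"required":["series"]}

```bash
mkdir -p pics; cat > h.py <<'E'
import numpy as np, cv2
from plant import *
from scipy.spatial.transform import Rotation as R
def ray(cam,uv):
    c=calibration(cam);E=np.array(c["extrinsics"])
    d=E[:3,:3]@np.array([(uv[0]-c["cx"])/c["fx"],(uv[1]-c["cy"])/c["fy"],1.]);return E[:3,3],d
def onz(cam,uv,z):
    o,d=ray(cam,uv);return o+d*(z-o[2])/d[2]
def proj(cam,p):
    c=calibration(cam);E=np.array(c["extrinsics"]);q=E[:3,:3].T@(np.array(p)-E[:3,3])
    return np.array([c["fx"]*q[0]/q[2]+c["cx"],c["fy"]*q[1]/q[2]+c["cy"]])
def tri(uv1,uv2):
    A=[];b=[]
    for cam,uv in(("top",uv1),("side",uv2)):
        o,d=ray(cam,uv);d=d/np.linalg.norm(d);P=np.eye(3)-np.outer(d,d);A.append(P);b.append(P@o)
    return np.linalg.lstsq(np.vstack(A),np.hstack(b),rcond=None)[0]
E
python3 - <<'E'
from h import *
np.set_printoptions(precision=3,suppress=True)
for c in("top","side"):
    cv2.imwrite(f"pics/{c}0.png",cv2.resize(capture(c),(800,600)))
    print(c,np.array(calibration(c)["extrinsics"])[:3])
Z={"socket_mouth":.085,"rest_mouth":.078,"turnbutton_pivot":.034,"turnbutton_fin":.056,"rotor_balance":.026,"rotor_head":0,"rotor_tail":0}
for n in Z:
  for c in("top","side"):
    for t in tip_of(c,n)[:4]: print(n,c,round(t["p"],2),np.array(t["xy"]).round(1),onz(c,t["xy"],Z[n]))
s=state();print(s["clock"],s["position"],s["tool_rot"])
E
```

```text
top [[-0.004 -0.982  0.186  0.324]
 [-1.     0.006  0.007 -0.016]
 [-0.008 -0.186 -0.982  1.115]]
side [[ 0.953 -0.227  0.202  0.264]
 [-0.304 -0.689  0.658 -0.88 ]
 [-0.011 -0.688 -0.725  1.069]]
socket_mouth top 0.86 [164.7 187.5] [0.583 0.269 0.085]
socket_mouth top 0.54 [322.1 215.5] [ 0.51  -0.122  0.085]
socket_mouth side 0.86 [265.7 150.8] [0.576 0.262 0.085]
rest_mouth top 0.65 [221.9 190.5] [0.576 0.127 0.078]
rest_mouth side 0.75 [279.7 176.5] [0.584 0.133 0.078]
turnbutton_pivot top 0.65 [195.  224.1] [0.498 0.201 0.034]
turnbutton_pivot side 0.57 [247.6 179. ] [0.493 0.2   0.034]
turnbutton_fin top 0.64 [188.6 234.2] [0.469 0.212 0.056]
turnbutton_fin top 0.27 [195.1 224.5] [0.494 0.196 0.056]
turnbutton_fin side 0.52 [238.6 171.1] [0.469 0.223 0.056]
rotor_balance top 0.96 [340.9 207.2] [ 0.542 -0.177  0.026]
rotor_balance top 0.84 [288.7 277. ] [ 0.363 -0.039  0.026]
rotor_balance top 0.83 [404.2 279.4] [ 0.355 -0.331  0.026]
rotor_balance top 0.76 [173.1 300. ] [0.307 0.252 0.026]
rotor_balance side 0.78 [190.5 185.7] [0.305 0.237 0.026]
rotor_balance side 0.69 [231.3 
[... 234 characters left out ...]
99.9] [ 0.304 -0.304  0.   ]
rotor_head top 0.63 [279.2 261.2] [ 0.405 -0.015  0.   ]
rotor_head top 0.6 [176.1 278.2] [0.362 0.252 0.   ]
rotor_head side 0.92 [287.5 257.5] [ 0.524 -0.126  0.   ]
rotor_head side 0.75 [204.9 182.5] [0.356 0.265 0.   ]
rotor_head side 0.56 [238.  240.4] [ 0.402 -0.018  0.   ]
rotor_tail top 0.85 [178.1 358. ] [0.164 0.24  0.   ]
rotor_tail top 0.83 [421.  230.1] [ 0.484 -0.39   0.   ]
rotor_tail top 0.81 [315.  305.6] [ 0.291 -0.106  0.   ]
rotor_tail top 0.71 [373.6 190.9] [ 0.592 -0.27   0.   ]
rotor_tail side 0.92 [327.8 289.2] [ 0.596 -0.264  0.   ]
rotor_tail side 0.75 [308.5 343.4] [ 0.489 -0.398  0.   ]
0.8 [ 0.302 -0.604  0.223] [ 1.708  1.571 -0.97 ]
```

View pics/top0.png

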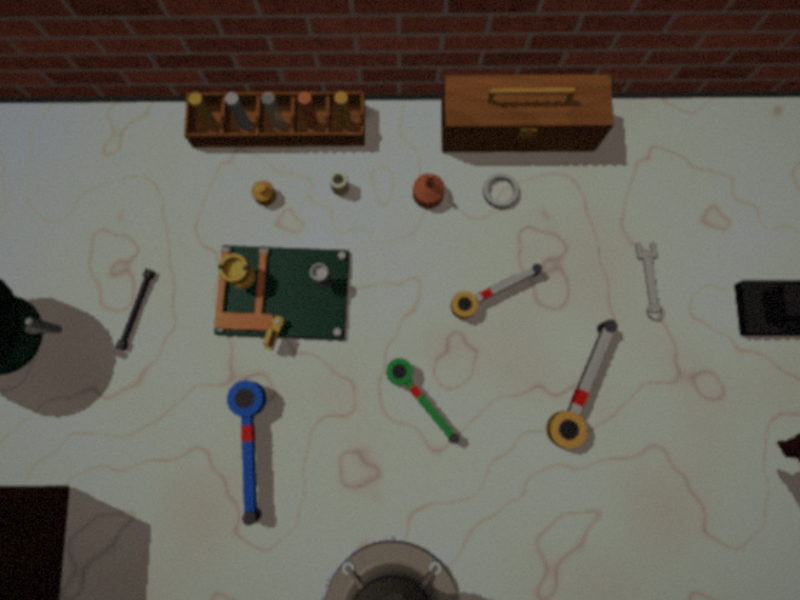

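View pics/side0.png

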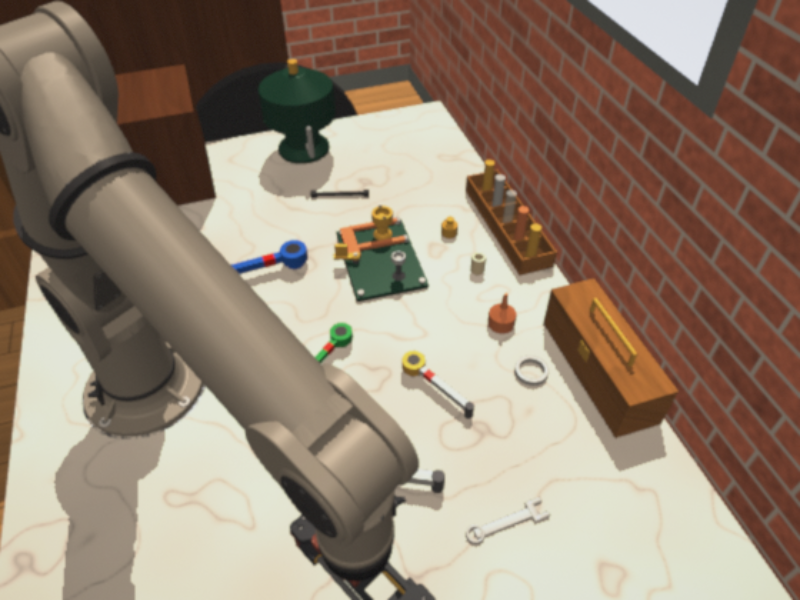

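Candidates in the 800x600 top picture are blue (247,430), green (415,390), small bare steel (487,293) and large bare steel (580,397). Blue and green are excluded, so the smaller bare one at (487,293) is meant. I'll confirm it in a crop and fit the stand pose.

```bash
cat > m.py <<'E'
from h import *
np.set_printoptions(precision=4,suppress=True)
def best(c,n,near=None,z=0,k=6):
    L=[]
    for i in range(k):
        capture(c)
        T=[t for t in tip_of(c,n) if near is None or np.linalg.norm(onz(c,t["xy"],z)[:2]-near)<.04]
        if T:L.append(T[0]["xy"])
    return (np.median(L,0) if L else None)
def fit(P,Q): # 2D rigid P->Q
    P,Q=np.array(P),np.array(Q);p,q=P.mean(0),Q.mean(0);A,B=P-p,Q-q
    a=np.arctan2((A[:,0]*B[:,1]-A[:,1]*B[:,0]).sum(),(A*B).sum());r=np.array([[np.cos(a),-np.sin(a)],[np.sin(a),np.cos(a)]])
    t=q-r@p;return a,t,Q-(P@r.T+t)
E
python3 - <<'E'
from m import *
D={"socket_mouth":(.085,(.58,.266)),"rest_mouth":(.078,(.58,.13)),"turnbutton_pivot":(.034,(.496,.2)),"turnbutton_fin":(.056,(.469,.217)),
"rotor_balance":(.026,(.545,-.175)),"rotor_head":(0,(.523,-.132)),"rotor_tail":(0,(.594,-.267))}
X={}
for n,(z,near) in D.items():
    u={c:best(c,n,near,z,4) for c in("top","side")}
    ps=[onz(c,u[c],z) for c in u if u[c] is not None]
    X[n]=np.mean(ps,0)[:2]; print(n,*[p[:2] for p in ps],tri(u["top"],u["side"]) if len(ps)==2 else"")
S={"socket_mouth":(.025,.075),"rest_mouth":(.025,-.075),"turnbutton_pivot":(-.06,0)}
a,t,res=fit([S[k] for k in S],[X[k] for k in S]);print("stand",a,t,res)
f=X["turnbutton_fin"]-X["turnbutton_pivot"];print("fin r,ang",np.linalg.norm(f),np.arctan2(f[1],-f[0])+a)
A={"rotor_balance":(0,0),"rotor_head":(0,.045),"rotor_tail":(0,-.105)}
print("arm",fit([A[k] for k in A],[X[k] for k in A]))
im=capture("top");a1=cv2.resize(im[160:250,140:260],(800,600),interpolation=cv2.INTER_CUBIC);b=cv2.resize(im[170:320,270:470],(800,600),interpolation=cv2.INTER_CUBIC)
cv2.imwrite("pics/crop1.png",cv2.resize(np.hstack([a1,b]),(800,300)))
cv2.imwrite("pics/stand1.png",a1)
Rm=R.from_euler("xyz",state()["tool_rot"]).as_matrix();print(Rm)
E
```

```text
socket_mouth [0.5828 0.2716] [0.5781 0.2655] [0.5823 0.2735 0.0785]
rest_mouth [0.575  0.1282] [0.5703 0.1243] [0.5738 0.1289 0.0738]
turnbutton_pivot [0.4956 0.2023] [0.4962 0.1967] [0.4972 0.2036 0.0273]
turnbutton_fin [0.4707 0.2108] [0.4667 0.2152] [0.4678 0.2097 0.0612]
rotor_balance [ 0.544  -0.1745] [ 0.5462 -0.1734] [ 0.5448 -0.1745  0.0274]
rotor_head [ 0.5258 -0.136 ] [ 0.5349 -0.1272] [ 0.5279 -0.1352  0.0111]
rotor_tail [ 0.5882 -0.2687] [ 0.5926 -0.2638] [ 0.5887 -0.2675  0.0063]
stand -0.04597255441227803 [0.553  0.1979] [[-0.001  -0.0031]
 [-0.0019  0.0044]
 [ 0.0028 -0.0012]]
fin r,ang 0.030375539416703474 0.4154968386584303
arm (np.float64(0.4262270777493487), array([ 0.547 , -0.1724]), array([[-0.0019, -0.0016],
       [ 0.0019, -0.0002],
       [-0.    ,  0.0018]]))
[[ 0.0001  0.4474 -0.8944]
 [ 0.     -0.8944 -0.4474]
 [-1.      0.     -0.0001]]
```

View pics/crop1.png

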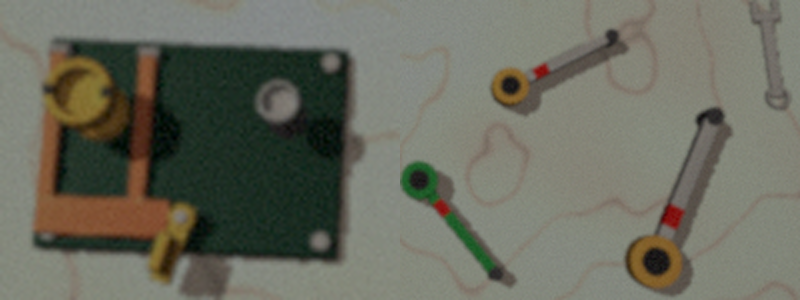

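View pics/stand1.png

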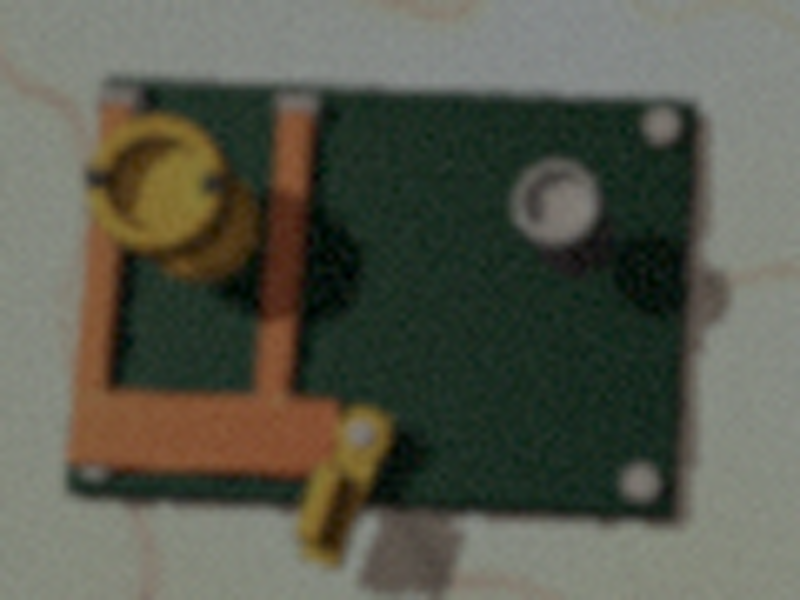

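The small bare-steel arm is confirmed in the crop's right half at (540,70). The stand crop shows the socket mouth at (160,182), the rest mouth at (556,202), the button pivot at (362,432) and the fin at about (335,505). I'll refine the stand pose from these and lay out the push path.

```bash
cat >> m.py <<'E'
def rows(ps,rm=None,p0=None):
    s=state();rm=R.from_euler("xyz",s["tool_rot"]).as_matrix() if rm is None else rm;p=np.array(s["position"]) if p0 is None else np.array(p0)
    for q in ps: d=rm.T@(np.array(q)-p)*100;print(np.array(q),"->",d.round(2),"n>=",int(np.ceil(np.linalg.norm(d)/4.1)));p=np.array(q)
E
python3 - <<'E'
from m import *
f=lambda u,z:onz("top",(u[0]/6.667+140-.4,u[1]/6.667+160-.4),z)[:2]
P=[(.025,.075),(.025,-.075),(-.06,0)];Q=[f((160,182),.085),f((556,202),.078),f((362,432),.036)]
P+=[(.085,.12),(.085,-.12),(-.085,-.12),(-.085,.12)];Q+=[f(c,.014) for c in((108,82),(697,105),(683,518),(70,490))]
a,t,res=fit(P,Q);print(a,t);print(res)
r=np.array([[np.cos(a),-np.sin(a)],[np.sin(a),np.cos(a)]])
w=lambda x,y,z:np.r_[t+r@np.array([x-.060,y]),z]
L=[w(-.034,-.026,.223),w(-.034,-.026,.044),w(-.032,-.014,.044),w(-.038,.008,.044),w(-.0314,.022,.044),w(-.0185,.032,.044),w(-.0135,.032,.044)]
s=state();p=s["position"];rm=R.from_euler("xyz",s["tool_rot"]).as_matrix()
rows([(.48,-.5,.223),L[0]])
c=a;R2=np.array([[0,np.cos(c),-np.sin(c)],[0,np.sin(c),np.cos(c)],[-1,0,0]]);R2[:,2]=np.cross(R2[:,0],R2[:,1])
print((R.from_matrix(rm.T@R2)).as_rotvec())
rows(L[1:],R2,L[0])
E
```

```text
-0.044611843693837264 [0.5559 0.1993]
[[ 0.0004 -0.0009]
 [ 0.0002  0.0013]
 [ 0.0013  0.0014]
 [-0.0019 -0.0004]
 [-0.0024  0.0017]
 [ 0.0004 -0.0021]
 [ 0.002  -0.0011]]
[ 0.48  -0.5    0.223] -> [ -0.03  -1.31 -20.56] n>= 6
[0.4608 0.1775 0.223 ] -> [  0.   -61.45 -28.59] n>= 17
[-1.0624 -0.0001 -0.    ]
[0.4608 0.1775 0.044 ] -> [17.9  0.   0. ] n>= 5
[0.4634 0.1894 0.044 ] -> [ 0.   0.2 -1.2] n>= 1
[0.4583 0.2116 0.044 ] -> [ 0.  -0.6 -2.2] n>= 1
[0.4656 0.2253 0.044 ] -> [ 0.    0.66 -1.4 ] n>= 1
[0.4789 0.2347 0.044 ] -> [ 0.    1.29 -1.  ] n>= 1
[0.4839 0.2345 0.044 ] -> [ 0.   0.5 -0. ] n>= 1
```

>>> send_rows --pt "0 0 -0.22 -3.43 0 0 0" --pt "0 0 -0.22 -3.43 0 0 0" --pt "0 0 -0.22 -3.43 0 0 0" --pt "0 0 -0.22 -3.43 0 0 0" --pt "0 0 -0.22 -3.43 0 0 0" --pt "0 0 -0.22 -3.43 0 0 0" --pt "0 0 -3.07 -1.43 0 0 0" --pt "0 0 -3.07 -1.43 0 0 0" --pt "0 0 -3.07 -1.43 0 0 0" --pt "0 0 -3.07 -1.43 0 0 0" --pt "0 0 -3.07 -1.43 0 0 0" --pt "0 0 -3.07 -1.43 0 0 0" --force 20

```text
clock: 7.45
position: [0.4743, -0.2951, 0.2228]
tool_rot: [2.043, 1.57, -0.635]
force: [1.1, 0.5, -0.5]
width: 0.011
```

>>> send_rows --pt "0 0 -3.07 -1.43 0 0 0" --pt "0 0 -3.07 -1.43 0 0 0" --pt "0 0 -3.07 -1.43 0 0 0" --pt "0 0 -3.07 -1.43 0 0 0" --pt "0 0 -3.07 -1.43 0 0 0" --pt "0 0 -3.07 -1.43 0 0 0" --pt "0 0 -3.07 -1.43 0 0 0" --pt "0 0 -3.07 -1.43 0 0 0" --pt "0 0 -3.07 -1.43 0 0 0" --pt "0 0 -3.07 -1.43 0 0 0" --pt "0 0 -3.07 -1.43 0 0 0" --pt "0 0 -3.07 -1.43 0 0 0"

```text
clock: 8.45
position: [0.463, 0.1111, 0.223]
tool_rot: [2.681, 1.57, 0.003]
force: [0.3, -0.9, -1.0]
width: 0.0002
```

>>> send_rows --pt "0 0 0 0 -0.118 0 0" --pt "0 0 0 0 -0.118 0 0" --pt "0 0 0 0 -0.118 0 0" --pt "0 0 0 0 -0.118 0 0" --pt "0 0 0 0 -0.118 0 0" --pt "0 0 0 0 -0.118 0 0" --pt "0 0 0 0 -0.118 0 0" --pt "0 0 0 0 -0.118 0 0" --pt "0 0 0 0 -0.118 0 0" --pt "0 0 0 0 0 0 0"

```text
clock: 9.28
position: [0.4632, 0.1095, 0.2228]
tool_rot: [1.558, 1.571, -0.054]
force: [0.1, -1.0, 0.4]
width: 0.0003
```

```bash
python3 - <<'E'
from m import *
s=state();print(s["clock"],s["position"],s["q"],s["width"],s["force"]);print(R.from_euler("xyz",s["tool_rot"]).as_matrix())
rows([(.461,.1775,.223)])
E
```

```text
9.2833 [0.4632 0.1095 0.2228] [ 0.0903  0.1861 -0.5053  1.9884  0.1073  0.9923 -0.5074] 0.0002628158259653609 [ 0.118  -1.0411  0.4371]
[[ 0.0002  0.9992 -0.041 ]
 [-0.     -0.041  -0.9992]
 [-1.      0.0002  0.    ]]
[0.461  0.1775 0.223 ] -> [-0.02 -0.5  -6.79] n>= 2
```

>>> send_rows --pt "0 0 -0.25 -3.4 0 0 0" --pt "0 0 -0.25 -3.4 0 0 0" --pt "0 3.58 0 0 0 0 0" --pt "0 3.58 0 0 0 0 0" --pt "0 3.58 0 0 0 0 0" --pt "0 3.58 0 0 0 0 0" --pt "0 3.58 0 0 0 0 0" --pt "0 0 0 0 0 0 0" --pt "0 0 0 0 0 0 0"

```text
clock: 10.03
position: [0.46, 0.1773, 0.0428]
tool_rot: [-1.155, 1.567, -2.773]
force: [0.3, 0.3, 0.8]
width: 0.0004
```

```bash
python3 - <<'E'
from m import *
s=state();print(s["clock"],s["position"],s["force"])
im=capture("top");i2=capture("side")
a=cv2.resize(im[160:250,140:260],(800,600),interpolation=cv2.INTER_CUBIC);b=cv2.resize(i2[120:210,190:310],(800,600),interpolation=cv2.INTER_CUBIC)
cv2.imwrite("pics/push0.png",cv2.resize(np.hstack([a,b]),(800,300)))
E
```

```text
10.0333 [0.46   0.1773 0.0428] [0.2504 0.331  0.8024]
```

View pics/push0.png

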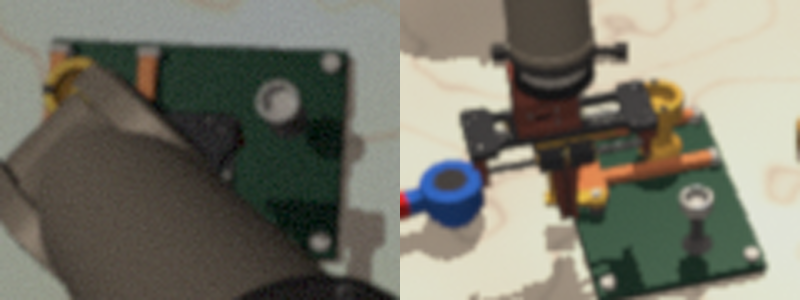

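The fingers stand on the near (-y) side of the fin, and the force is about zero. I'll push along the arc.

>>> send_rows --pt "0 0 0.1 -0.6 0 0 0" --pt "0 0 0.1 -0.6 0 0 0" --pt "0 0 -0.2 -0.75 0 0 0" --pt "0 0 -0.2 -0.75 0 0 0" --pt "0 0 -0.2 -0.75 0 0 0" --pt "0 0 0.2 -0.45 0 0 0" --pt "0 0 0.2 -0.45 0 0 0" --pt "0 0 0.26 -0.5 0 0 0" --pt "0 0 0.4 -0.35 0 0 0" --pt "0 0 0.4 -0.35 0 0 0" --pt "0 0 0.5 -0.3 0 0 0" --pt "0 0 0 0 0 0 0"

```text
clock: 11.13
position: [0.4807, 0.2364, 0.0437]
tool_rot: [2.565, 1.569, 0.949]
force: [0.5, -0.7, 0.2]
width: 0.0003
```

>>> send_rows --pt "0 0 0.3 0 0 0 0" --pt "0 0 0.2 0 0 0 0" --pt "0 0 0 0 0 0 0"

```text
clock: 11.38
position: [0.4841, 0.2359, 0.0437]
tool_rot: [-2.426, 1.57, 2.241]
force: [-2.2, 2.1, -0.3]
width: 0.0005
```

>>> send_rows --pt "0 0 0.2 0 0 0 0" --pt "0 0 0.2 0 0 0 0" --pt "0 0 0 0 0 0 0"

```text
clock: 11.63
position: [0.4843, 0.2359, 0.0436]
tool_rot: [-1.362, 1.565, -2.976]
force: [-14.7, 2.6, 10.4]
width: 0.0007
```

The stop is reached: 14.7 N and no further motion. I'll back off, lift and go over to the rotor arm.

>>> send_rows --pt "0 0 -1.0 0 0 0 0" --pt "0 0 -1.0 0 0 0 0" --pt "0 -3.6 0 0 0 0 0" --pt "0 -3.6 0 0 0 0 0" --pt "5 -3.6 0 0 0 0 0" --pt "5 -3.6 0 0 0 0 0" --pt "5 0 0.85 3.7 0 0 0" --pt "5 0 0.85 3.7 0 0 0" --pt "5 0 0.85 3.7 0 0 0" --pt "5 0 0.85 3.7 0 0 0" --pt "5 0 0.85 3.7 0 0 0" --pt "5 0 0 0 0 0 0"

```text
clock: 12.63
position: [0.5035, 0.04, 0.1874]
tool_rot: [0.216, 1.566, -1.411]
force: [0.3, -0.0, 0.3]
width: 0.0486
```

```bash
python3 - <<'E'
from m import *
s=state();print(s["clock"],s["position"],s["force"])
im=capture("top");i2=capture("side")
a=cv2.resize(im[160:250,140:260],(800,600),interpolation=cv2.INTER_CUBIC);b=cv2.resize(im[170:260,300:420],(800,600),interpolation=cv2.INTER_CUBIC)
cv2.imwrite("pics/after.png",cv2.resize(np.hstack([a,b]),(800,300),interpolation=cv2.INTER_AREA))
for c in("top","side"):
  for n,z in(("turnbutton_fin",.056),("turnbutton_pivot",.034),("rotor_balance",.026)):
    for t in tip_of(c,n)[:2]: print(c,n,t["p"],onz(c,t["xy"],z))
E
```

```text
12.6333 [0.5035 0.04   0.1874] [ 0.3265 -0.0134  0.3221]
top turnbutton_fin 0.64 [0.5037 0.2459 0.056 ]
top turnbutton_pivot 0.73 [0.4913 0.2043 0.034 ]
top rotor_balance 0.97 [ 0.5474 -0.1796  0.026 ]
top rotor_balance 0.88 [0.3034 0.253  0.026 ]
side turnbutton_fin 0.53 [0.4973 0.2389 0.056 ]
side turnbutton_pivot 0.6 [0.5021 0.1983 0.034 ]
side turnbutton_pivot 0.45 [ 0.738  -0.2367  0.034 ]
side rotor_balance 0.94 [ 0.5489 -0.1627  0.026 ]
side rotor_balance 0.85 [0.2947 0.2336 0.026 ]
```

View pics/after.png

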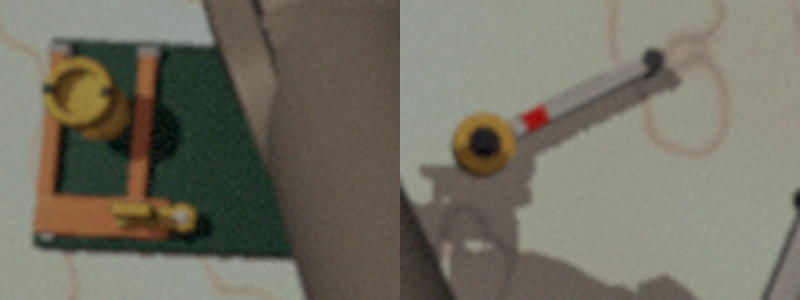

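The button now lies squarely along the front rail at crop (145,215). The rotor arm is untouched: head (485,142), red band (536,118), tail (653,60). I'll compute the grasp from these.

```bash
python3 - <<'E'
from m import *
f=lambda u,z:onz("top",((u[0]-400)/3.333+300-.4,u[1]/3.333+170-.4),z)[:2]
Q=[f((536,118),.034),f((485,142),.038),f((653,60),.036)]
a,t,res=fit([(0,0),(0,.045),(0,-.105)],Q);print(a,t);print(res)
s=state();rm=R.from_euler("xyz",s["tool_rot"]).as_matrix();print(rm,s["position"])
R2=np.array([[0,np.cos(a),0],[0,np.sin(a),0],[-1,0,0.]]);R2[:,2]=np.cross(R2[:,0],R2[:,1])
print(R.from_matrix(rm.T@R2).as_rotvec())
rows([(t[0],t[1],s["position"][2]),(t[0],t[1],.007)])
E
```

```text
0.45375573901433025 [ 0.5462 -0.1742]
[[ 0.0002 -0.0006]
 [ 0.0004 -0.0006]
 [-0.0005  0.0012]]
[[ 0.0001  0.9991 -0.0425]
 [ 0.0003 -0.0425 -0.9991]
 [-1.      0.0001 -0.0003]] [0.5024 0.0506 0.1877]
[-0.4963 -0.0002 -0.0002]
[ 0.5462 -0.1742  0.1877] -> [-0.01  5.33 22.28] n>= 6
[ 0.5462 -0.1742  0.007 ] -> [18.07 -0.    0.01] n>= 5
```

>>> send_rows --pt "5 0 0.89 3.71 0 0 0" --pt "5 0 0.89 3.71 0 0 0" --pt "5 0 0.89 3.71 0 0 0" --pt "5 0 0.89 3.71 0 0 0" --pt "5 0 0.89 3.71 0 0 0" --pt "5 0 0.89 3.71 0 0 0" --pt "5 0 0 0 -0.1 0 0" --pt "5 0 0 0 -0.1 0 0" --pt "5 0 0 0 -0.1 0 0" --pt "5 0 0 0 -0.1 0 0" --pt "5 0 0 0 -0.096 0 0" --pt "5 0 0 0 0 0 0"

```text
clock: 14.03
position: [0.5461, -0.1747, 0.1875]
tool_rot: [2.811, 1.57, 1.696]
force: [-0.5, -0.4, -0.8]
width: 0.0501
```

>>> send_rows --pt "5 3.5 0 0 0 0 0" --pt "5 3.5 0 0 0 0 0" --pt "5 3.5 0 0 0 0 0" --pt "5 0 0 0 0 0 0" --pt "5 0 0 0 0 0 0" --pt "5 0 0 0 0 0 0"

```text
clock: 14.53
position: [0.5472, -0.1752, 0.0843]
tool_rot: [0.999, 1.569, -0.121]
force: [-0.2, 0.3, 0.9]
width: 0.05
```

```bash
python3 - <<'E'
from m import *
s=state();print(s["clock"],s["position"],s["force"],s["q"])
rows([(.5462,-.1742,.007)])
a=capture("top")[150:270,260:420];b=capture("side")[190:310,220:380]
cv2.imwrite("pics/pre.png",cv2.resize(np.hstack([a,b]),(800,300),interpolation=cv2.INTER_CUBIC))
E
```

```text
14.5333 [ 0.5472 -0.1752  0.0843] [-0.1677  0.2783  0.8804] [ 0.5119  0.5126 -0.4007  1.8946  0.2737  0.786   0.4133]
[ 0.5462 -0.1742  0.007 ] -> [ 7.73 -0.05 -0.14] n>= 2
```

View pics/pre.png

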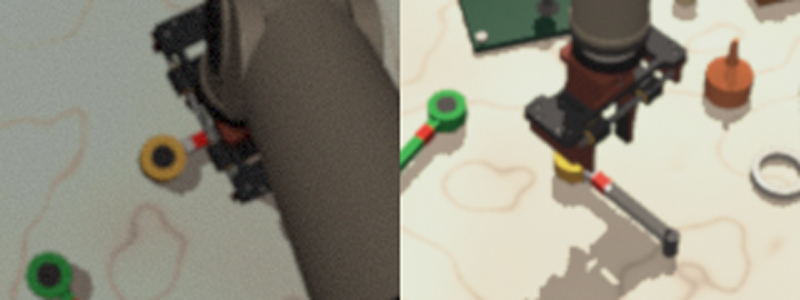

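The jaws straddle the bar above the red band, so I'll go down and grip.

>>> send_rows --pt "5 2.6 0 0 0 0 0" --pt "5 2.6 0 -0.1 0 0 0" --pt "5 1.7 0 0 0 0 0" --pt "5 0.8 0 0 0 0 0" --pt "5 0 0 0 0 0 0" --pt "0.5 0 0 0 0 0 0" --pt "0.5 0 0 0 0 0 0" --pt "0.5 0 0 0 0 0 0" --pt "0.5 0 0 0 0 0 0" --pt "0.5 0 0 0 0 0 0" --pt "0.5 0 0 0 0 0 0" --pt "0.5 0 0 0 0 0 0" --force 45

```text
clock: 15.63
position: [0.5463, -0.1746, 0.0062]
tool_rot: [1.069, 1.569, -0.05]
force: [0.4, -0.5, 3.4]
width: 0.0136
```

>>> send_rows --pt "0.5 0 0 0 0 0 0" --pt "0.5 -0.5 0 0 0 0 0" --pt "0.5 -1 0 0 0 0 0" --pt "0.5 -1.5 0 0 0 0 0" --pt "0.5 -2 0 0 0 0 0" --pt "0.5 -2 0 0 0 0 0" --pt "0.5 -2 0 0 0 0 0" --pt "0.5 -1 0 0 0 0 0" --pt "0.5 0 0 0 0 0 0" --pt "0.5 0 0 0 0 0 0" --pt "0.5 0 0 0 0 0 0"

```text
clock: 16.55
position: [0.5443, -0.1746, 0.1044]
tool_rot: [-2.202, 1.568, 2.961]
force: [0.7, -0.3, -4.9]
width: 0.0136
```

```bash
python3 - <<'E'
from m import *
s=state();print(s["clock"],s["position"],s["force"],s["moment"],s["width"]);print(R.from_euler("xyz",s["tool_rot"]).as_matrix())
a=capture("top")[150:270,260:420];b=capture("side")[190:310,220:380]
cv2.imwrite("pics/lift.png",cv2.resize(np.hstack([a,b]),(800,300),interpolation=cv2.INTER_CUBIC))
for c in("top","side"):
  for n in("rotor_head","rotor_tail","rotor_balance"):
    for t in tip_of(c,n)[:4]: print(c,n,t["p"],t["xy"],onz(c,t["xy"],s["position"][2]-.007))
E
```

```text
16.55 [ 0.5443 -0.1746  0.1044] [ 0.7374 -0.2869 -4.9314] [-0.0126 -0.0297 -0.008 ] 0.013600756990148528
[[-0.0023  0.9     0.4358]
 [ 0.0004  0.4358 -0.9   ]
 [-1.     -0.0019 -0.0014]]
top rotor_head 0.9 [176.3, 282.4] [0.3487 0.2281 0.0974]
top rotor_head 0.89 [326.3, 206.5] [ 0.5298 -0.131   0.0974]
top rotor_head 0.89 [277.3, 261.4] [ 0.397  -0.0109  0.0974]
top rotor_head 0.57 [390.3, 300.5] [ 0.3048 -0.2746  0.0974]
top rotor_tail 0.65 [177.8, 357.2] [0.1796 0.218  0.0974]
top rotor_balance 0.96 [173.2, 300.1] [0.3078 0.2338 0.0974]
top rotor_balance 0.94 [345.7, 197.8] [ 0.5512 -0.179   0.0974]
top rotor_balance 0.76 [291.1, 275.0] [ 0.3648 -0.0435  0.0974]
side rotor_head 0.94 [203.7, 183.8] [0.3431 0.1557 0.0974]
side rotor_head 0.87 [223.0, 331.3] [ 0.288  -0.3515  0.0974]
side rotor_tail 0.79 [205.7, 271.6] [ 0.2831 -0.1719  0.0974]
side rotor_tail 0.75 [328.2, 269.2] [ 0.5894 -0.264   0.0974]
side rotor_tail 0.68 [305.3, 345.0] [ 0.46   -0.4432  0.0974]
side rotor_tail 0.63 [145.9, 204.2] [0.1615 0.1234 0.0974]
side rotor_balance 0.89 [300.1, 241.2] [ 0.5512 -0.1531  0.0974]
side rotor_balance 0.72 [251.9, 327.7] [ 0.3551 -0.3635  0.0974]
side rotor_balance 0.68 [228.4, 245.9] [ 0.3593 -0.1074  0.0974]
side rotor_balance 0.66 [190.3, 184.4] [0.3029 0.1661 0.0974]
```

View pics/lift.png

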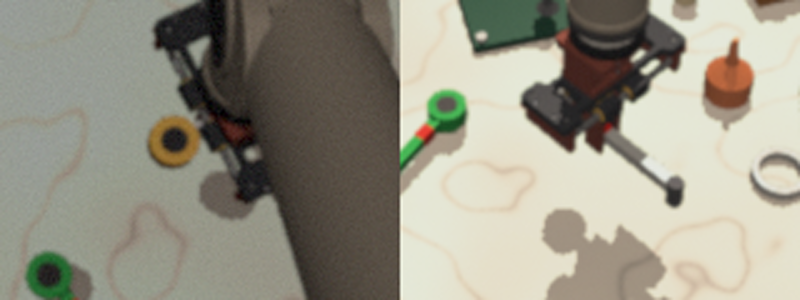

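It is held level: 4.9 N of weight, opening 13.6 mm. I'll raise it, carry it over the stand, and turn it.

>>> send_rows --pt "0.5 -1 0 0 0 0 0" --pt "0.5 -2.5 0 0 0 0 0" --pt "0.5 -2.5 0 0 0 0 0" --pt "0.5 -1.5 0 0 0 0 0" --pt "0.5 0 0.4 -0.7 0 0 0" --pt "0.5 0 0.8 -1.3 0 0 0" --pt "0.5 0 1.2 -2.0 0 0 0" --pt "0.5 0 1.5 -2.5 0 0 0" --pt "0.5 0 1.5 -2.5 0 0 0" --pt "0.5 0 1.5 -2.5 0 0 0" --pt "0.5 0 1.5 -2.5 0 0 0" --pt "0.5 0 1.5 -2.5 0 0 0"

```text
clock: 17.95
position: [0.5618, 0.019, 0.1799]
tool_rot: [-2.094, 1.57, 3.07]
force: [0.3, 0.5, -4.0]
width: 0.0137
```

>>> send_rows --pt "0.5 0 1.5 -2.5 0 0 0" --pt "0.5 0 1.5 -2.5 0 0 0" --pt "0.5 0 1.5 -2.5 0 0 0" --pt "0.5 0 1.5 -2.5 0 0 0" --pt "0.5 0 1.5 -2.5 0 0 0" --pt "0.5 0 1.2 -2.0 0 0 0" --pt "0.5 0 0.9 -1.4 0 0 0" --pt "0.5 0 0.4 -0.7 0 0 0" --pt "0.5 0 0 0 0 0 0"

```text
clock: 18.7
position: [0.5791, 0.2128, 0.1801]
tool_rot: [-2.813, 1.569, 2.354]
force: [0.2, 0.7, -4.7]
width: 0.0133
```

>>> send_rows --pt "0.5 0 0 0 0.03 0 0" --pt "0.5 0 0 0 0.05 0 0" --pt "0.5 0 0 0 0.06 0 0" --pt "0.5 0 0 0 0.06 0 0" --pt "0.5 0 0 0 0.06 0 0" --pt "0.5 0 0 0 0.06 0 0" --pt "0.5 0 0 0 0.06 0 0" --pt "0.5 0 0 0 0.05 0 0" --pt "0.5 0 0 0 0.04 0 0" --pt "0.5 0 0 0 0.026 0 0" --pt "0.5 0 0 0 0 0 0" --pt "0.5 0 0 0 0 0 0"

```text
clock: 19.7
position: [0.5802, 0.2089, 0.1805]
tool_rot: [-0.334, 1.57, -1.95]
force: [0.2, -0.5, -4.5]
width: 0.0137
```

```bash
python3 - <<'E'
from m import *
s=state();p=s["position"];print(s["clock"],p,s["force"],s["moment"],s["width"],s["q"]);rm=R.from_euler("xyz",s["tool_rot"]).as_matrix();print(rm)
rows([(.5823,.2279,p[2]),(.5823,.2279,.112)])
a=capture("top")[120:240,130:290];b=capture("side")[80:200,190:350]
cv2.imwrite("pics/over.png",cv2.resize(np.hstack([a,b]),(800,300),interpolation=cv2.INTER_CUBIC))
for c in("top","side"):
  for n in("rotor_head","rotor_tail","rotor_balance"):
    for t in tip_of(c,n)[:5]:
      x=onz(c,t["xy"],p[2]-.007+(.026 if n[-1]=="e" else 0))
      if np.linalg.norm(x[:2]-p[:2])<.2:print(c,n,t["p"],t["xy"],x)
E
```

```text
19.7 [0.5802 0.2089 0.1805] [ 0.1593 -0.4685 -4.5461] [-0.0206 -0.0455  0.0284] 0.013682463731732862 [-0.1272  0.4585 -0.4263  1.7194  0.2182  1.0113 -0.6763]
[[-0.0003  0.999  -0.0451]
 [-0.0007 -0.0451 -0.999 ]
 [-1.     -0.0003  0.0007]]
[0.5823 0.2279 0.1805] -> [-0.    0.12 -1.9 ] n>= 1
[0.5823 0.2279 0.112 ] -> [ 6.85  0.   -0.  ] n>= 2
top rotor_tail 0.49 [226.5, 182.5] [0.5716 0.1039 0.1735]
side rotor_head 0.78 [268.8, 127.5] [0.5917 0.2695 0.1735]
side rotor_tail 0.48 [281.3, 160.1] [0.5803 0.1027 0.1735]
side rotor_balance 0.79 [271.4, 132.1] [0.583  0.2108 0.1995]
```

View pics/over.png

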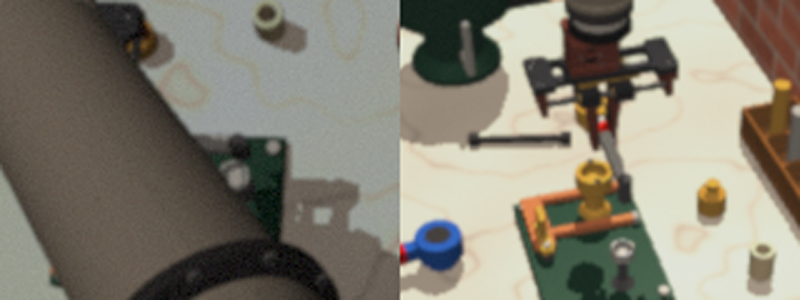

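The side crop shows the arm hanging level, with its head toward the socket and its tail toward the rest. I'll shift it 19 mm and lower it.

>>> send_rows --pt "0.5 0 0.05 -0.6 0 0 0" --pt "0.5 0 0.05 -0.8 0 0 0" --pt "0.5 0 0 -0.5 0 0 0" --pt "0.5 0.5 0 0 0 0 0" --pt "0.5 1.2 0 0 0 0 0" --pt "0.5 1.5 0 0 0 0 0" --pt "0.5 1.5 0 0 0 0 0" --pt "0.5 1.2 0 0 0 0 0" --pt "0.5 0.6 0 0 0 0 0" --pt "0.5 0 0 0 0 0 0" --pt "0.5 0 0 0 0 0 0" --pt "0.5 0 0 0 0 0 0"

```text
clock: 21.1
position: [0.5827, 0.2292, 0.1163]
tool_rot: [2.083, 1.57, 0.467]
force: [0.4, 0.3, -4.3]
width: 0.0138
```

```bash
python3 - <<'E'
from m import *
s=state();p=np.array(s["position"]);print(s["clock"],p,s["force"],s["width"])
z=p[2]-.007
a=capture("top")[160:230,180:280];b=capture("side")[110:215,215:315]
cv2.imwrite("pics/final.png",np.hstack([cv2.resize(a,(400,280),interpolation=cv2.INTER_CUBIC),cv2.resize(b,(400,420),interpolation=cv2.INTER_CUBIC)[:280] if 0 else cv2.resize(b[:70],(400,280),interpolation=cv2.INTER_CUBIC)]))
for c in("top","side"):
  for n,dz in(("rotor_head",0),("rotor_tail",0),("rotor_balance",.026)):
    L=[]
    for i in range(3):
      capture(c)
      L+=[onz(c,t["xy"],z+dz) for t in tip_of(c,n) if np.linalg.norm(onz(c,t["xy"],z+dz)[:2]-p[:2])<.16]
    print(c,n,np.array(L)[:,:2] if L else None)
# expected pixels of the ideal pose
W=lambda x,y,zz:np.array([.556+.999*x+.0446*y,.199-.0446*x+.999*y,zz])
for nm,q in(("tail top",W(.025,-.075,z+.036)),("tail bottom",W(.025,-.075,z)),("head top",W(.025,.075,z+.038)),("rest",W(.025,-.075,.078)),("socket",W(.025,.075,.085))):
  print(nm,"top",(proj("top",q)-[180,160])*4,"side",(proj("side",q)-[215,110])*4+[400,0])
E
```

```text
21.1 [0.5827 0.2292 0.1163] [ 0.3914  0.2674 -4.3118] 0.01380040353810322
top rotor_head [[0.7017 0.213 ]]
top rotor_tail [[0.5725 0.1193]
 [0.5763 0.1221]
 [0.5753 0.1264]]
top rotor_balance None
side rotor_head [[0.5681 0.0898]
 [0.5984 0.2872]
 [0.6014 0.2856]
 [0.6963 0.1358]
 [0.605  0.2902]]
side rotor_tail [[0.5777 0.2437]
 [0.5766 0.1341]
 [0.4856 0.1737]
 [0.5741 0.1221]]
side rotor_balance [[0.5767 0.2323]
 [0.5839 0.2245]]
tail top top [159.6399  92.4917] side [653.8931 212.3063]
tail bottom top [167.7949 107.4477] side [654.274  246.7488]
head top top [-95.044  82.165] side [606.2623  94.9753]
rest top [174.456 119.664] side [654.5945 275.7262]
socket top [-66.5846 108.0235] side [608.2729 153.5154]
```

View pics/final.png

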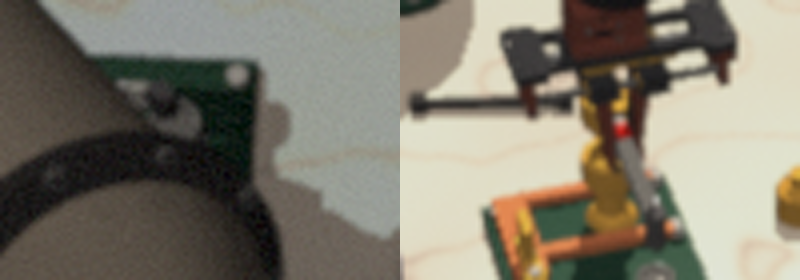

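The tail top is at (160,95) in the top half, where the ideal is (160,92). In the side half it is at (653,215), where the ideal is (654,212). The head's visible part is above the socket rim at (608,150). All of this is within a few mm, so I'll let it settle and hand in.

>>> send_rows --pt "0.5 0.2 0 0 0 0 0" --pt "0.5 0 0 0 0 0 0" --pt "0.5 0 0 0 0 0 0" --pt "0.5 0 0 0 0 0 0" --pt "0.5 0 0 0 0 0 0" --pt "0.5 0 0 0 0 0 0" --pt "0.5 0 0 0 0 0 0" --pt "0.5 0 0 0 0 0 0" --pt "0.5 0 0 0 0 0 0"

```text
clock: 23.75
position: [0.5822, 0.2289, 0.1137]
tool_rot: [1.873, 1.571, 0.257]
force: [-0.1, -0.2, -4.6]
width: 0.014
```

```bash
python3 - <<'E'
from m import *
s=state();print(s["clock"],s["position"],s["force"],s["width"],np.abs(s["qd"]).max())
for n,z in(("turnbutton_fin",.056),("turnbutton_pivot",.034)):
  capture("side"); print(n,[(t["p"],onz("side",t["xy"],z)[:2]) for t in tip_of("side",n)[:2]])
print(close_job())
E
```

```text
23.75 [0.5822 0.2289 0.1137] [-0.0715 -0.2149 -4.6096] 0.01400699373792925 0.002662228359733983
turnbutton_fin [(0.45, array([0.5075, 0.2494]))]
turnbutton_pivot [(0.42, array([0.4901, 0.2079])), (0.31, array([0.7391, 0.1999]))]
the job is handed in; nothing more can be done
None
```

I turned the turnbutton square across the frame's front rail. Then I lifted the small bare-steel rotor arm by its red band and handed in while holding it over the stand, at about 24 s. `close_job` gives no verdict, so what follows rests on my own checks.

- **Turnbutton:** it met its stop at about 15 N with no further motion, and the top view afterwards showed it squarely along the rail. In the last side-camera check the network placed the fin and pivot only roughly, at low confidence (0.45 and 0.42). They read some 20° past square, beyond the stop, so I took that as detector error. Nothing went near the button in between.
- **Rotor arm, held and still:** the opening is 14 mm, the wrist reads the arm's weight (4.6 N) with almost no sideways force, and joint speeds are under 0.003 rad/s.
- **Rotor arm, position:** the tool is within 1 mm of the planned point. I estimate the head's underside at about 22 mm above the socket rim.
- **Tail:** in both views its top showed within about 3 crop pixels of the ideal place, roughly 1–2 mm.
- **Head:** its centring follows from the grip and tail, because the robot hid it from above. The network's head estimates in the side view were 15–25 mm off the socket axis. I discounted them because the gripper partly covered the head.
- **Bystanders:** I did not check their positions separately. No move passed near them at low height.

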